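Book out the bit case and hold its lid open

TASK

Book out the bit case: pick up the hand scanner and hold it still, window down and level, about 8 cm above the barcode label on the closed lid for a good second, then lower it onto the bench beside the case (not dropped), lying flat, and let go. Then raise the case's lid and hold it 60 degrees open from shut so that I can pick out a bit; it falls shut if released, so the program finishes while the gripper is still holding the lid steady at that angle. Leave the bin of driver bits, the tin of spade bits and the drilling jig where they are.

Things in the scene. Friction and masses are not known exactly. Their poses are not given: they have to be found in the camera images.
- case: Plywood bit case fixed to the bench, 170 deep (x) by 220 wide (y) by 75 mm high, spade bits lying inside; its flat plywood lid (174 by 224 by 12 mm) brings it to 89 mm. Origin at the centre of its underside, z up; its front, with the lid's handle, faces its -x side, towards the robot.
- lid (a joint): The lid's hinge, in radians: 0 shut, growing as the front edge rises; stop at 1.4. The lid weighs about 0.3 kg and falls shut from every angle when not held.
- lid_hinge (a point): On the hinge axis in the middle of its length, at the case's far edge (87 mm along the case's +x from its centre), 75 mm above the bench. The hinge runs along the case's y axis.
- lid_handle (a point): Centre of the lid's handle: dark steel bar, 20 mm diameter, 40 mm long, parallel to the hinge, on a neck 14 mm wide. Shut: 34 mm in front of the case, 83 mm above the bench; 206 mm before the hinge axis and 8 mm above it. Pinch it from above on its flat ends (40 mm apart along the case's y); nothing is under it; the lid can pivot between the fingers. Axes turn with the lid, y along the bar.
- label (a point): Centre of the white barcode label (50 by 70 mm, dark bars) on top of the lid, 90 mm above the bench when shut, 50 mm to the case's +y side of the lid's middle; z is normal to the lid, up when shut.
- scanner: Hand scanner, loose, about 0.22 kg: paddle-shaped, 192 mm long, lying flat on the bench. Grey handle (34 mm wide, 32 mm high, its middle 26 mm above the underside) along x, and at its +x end a black head 62 mm long, 60 mm wide and 44 mm high. Origin on the underside below the grip point; z up when it lies flat.
- scanner_grip (a point): Point to grip the scanner, near its balance point: in the middle of the handle's width and height, 26 mm above the bench when it lies flat and 30 mm behind the head; axes as scanner (x along the handle to the head; close the fingers along y, 34 mm).
- scanner_window (a point): Centre of the scanner's square glass window, on the underside of the head, 61 mm along +x and 26 mm below scanner_grip; it looks along its own -z (down when the scanner is level). Axes as scanner.
- bit_bin: Bystander, loose: open clear plastic bin of driver bits, 120 by 90 by 55 mm high, on the other side of the case from the scanner. Origin at the centre of its underside.
- bit_tin: Bystander, loose: white round tin of spade bits, 100 mm in diameter and 110 mm high, bits standing up to 195 mm high. Behind and to the left of the case. Origin at the centre of its underside.
- jig: Bystander, fixed: aluminium drilling jig with an upright back plate and toggle clamp, 115 by 75 mm and 242 mm high. Behind and to the right of the case. Origin on its underside, where base and back plate meet.
Not all that is in view belongs to the job. Of the things like the scanner, leave any that is purple or red; of the rest the larger one is meant.

How it is judged:
On the way, in this order (a step that is already met when the one before it is completed fails the run):
1. the held scanner is aimed steadily at the label on the shut lid (x of label in the frame of scanner_window between -0.02 and 0.02 m and y of label in the frame of scanner_window between -0.02 and 0.02 m and z of label in the frame of scanner_window between -0.13 and -0.04 m and angle between the z axis of scanner_window and the z axis of label, either way round below 0.26 rad and linear speed of scanner below 0.03 m/s and contact force between the fingers and scanner above 0.5 N and value of joint lid below 0.05 rad), for 0.8 s.
2. the scanner is lowered to the bench while still in the fingers (height (world z) of scanner_window below 0.02 m and angle between scanner_window's own z axis and vertical below 0.2 rad and contact force between the fingers and scanner above 0.3 N).
3. the scanner lies flat on the bench, let go (height (world z) of scanner_window below 0.012 m and angle between scanner_window's own z axis and vertical below 0.15 rad and contact force between the fingers and scanner below 0.05 N and linear speed of scanner below 0.02 m/s), for 0.2 s.
4. the lid is held 60 degrees open (value of joint lid between 0.942 and 1.152 rad and contact force between the fingers and case above 0.3 N), for 0.3 s.
At the end, for the whole second after the job is handed in: The fingers hold the lid steady at 60 degrees from shut, to within 6 degrees, through the last second; the scanner, after its scan, lies flat on the bench, released and not touching the case; the bit bin and the tin are within 30 mm of where they stood (all of step 3 and all of step 4 and velocity of joint lid between -0.08 and 0.08 rad/s and contact force between scanner and case below 0.1 N and distance of each of bit_bin, bit_tin from where it was at the start of the episode below 0.03 m); the arm keeps its last pose, push and grip.
It fails at once if the bin or the tin was pushed away or tipped (distance of any of bit_bin, bit_tin from where it was at the start of the episode above 0.03 m or angle between any of bit_bin, bit_tin's own z axis and vertical above 0.3 rad).
It fails at once if the jig was hit (contact force between anything else and jig above 5 N).
It also fails if it takes over 67 s, if anything falls off the work surface, if the arm or the gripper's body presses on something with over 40 N, if the wrist force passes 120 N, or if a joint passes its speed limit or range.

ROBOT

A 6-joint arm with a two-finger parallel gripper is mounted at the origin on the work surface. World frame = base frame: x ahead of the robot, y to its left, z up, the work surface at z = 0. Lengths are in m, angles in rad, forces in N, time in s.
With the tool pointing down it reaches from about 0.225 to 0.875 m from the base axis. Payload 3.4 kg.
Tool frame: the origin (TCP) lies midway between the tips of the shut fingers; the grasp point (between the pads) lies behind it (manip.grip_point_offset is the z of the grasp point in the tool frame, in m); z points along the fingers, x is the direction in which the jaws open and shut, and the axes are right-handed (so a half turn about z gives the same grasp; the last joint's range is limited). The gripper opens to 85 mm and grips with 20 to 120 N. Pads are 22 mm wide; open, the fingers measure 114 mm over their backs; the gripper's body (76 mm by 85 mm) begins 54 mm behind the grasp point. The pads swing forward as they close: fully open they stand 13 mm farther back than shut.
Start: joints at [1.092, 0.276, 1.505, -0, 1.361, -0.121], TCP at [0.201, 0.539, 0.231] pointing down, gripper open.
Joint ranges: [-2.89, 2.89], [-0.75, 2.08], [0.22, 2.7], [-1.18, 4.32], [0.11, 2.71], [-2.7, 2.7]. Speed limits (rad/s): [2.57, 2.57, 3.14, 3.14, 3.14, 3.14].

INTERFACE

Orientations are given as a unit quaternion [w, x, y, z].
In Python, from rig import manip, eyes, recognise, regions_of, mark_of gives the robot as it stands.
- The arm moves only by the shell command python3 -m inch 'ROWS' [FORCE]. ROWS is JSON, a list of rows, each a list of 5 numbers: the gripper command: -1 is shut, 1 is fully open, values between are in proportion, then the shift along the tool's x, y, z in mm, then the turn about the tool's z in degrees. A call has 1 to 20 rows; each row shifts and turns the pose as measured when the row begins, along the tool's axes as they then stand; what a row does not reach is not made up. A row lasts 1/12 s, in which the tool goes at most 41.7 mm and 7.16 degrees, less where a joint would pass 70% of its speed; a pose out of reach is approached as far as the arm can. A call with a gripper value outside its range is refused whole. The fingers move at their own pace and stop on an object; FORCE is the grip in N (left out, the last holds). Time passes only in rows, so rows that do not move let the fingers close. It gives the time, the measured TCP pose, the force and the opening at its end, in the units of the state.
- manip.get_state(): the state, without advancing time (a new reading comes with each control period).
- eyes.get_image(name): name is "scene" or "top" or "wrist"; returns a dict with "frame" (400x640x3 uint8, red, green, blue), "K" (3x3 intrinsics, pixels), "rvec" (rotation vector, rad) and "tvec" (3), from world to camera coordinates, as OpenCV has them; the wrist camera has in their place "mount" (4x4, takes a point from camera to tool coordinates, whose origin is the TCP and whose axes are the tool frame's). Camera axes: x right, y down, z forward; pixel columns grow to the right and rows downward; lengths in m; the calibration is good to about 2 mm. A picture is of the moment at which its call begins: read the wrist's pose just before it. There is no depth.
- manip.sign_off(): hands the job in, once; it reports no verdict.
Trained networks look in a picture, given as the dict that the camera call returned (one of the last four; its "shot" number tells which), for a name from the list of things; names that differ only in an ending like _2 or _b are one class to them, and where a whole thing is asked for, a point or a joint stands for the part that bears it (a point fixed in the world has none). Each returns a list of dicts, best first, with "confidence" (0 to 1); they miss things now and then, are a little off and sometimes report something else, mostly with a low value. They report only what shows in the picture. A call takes as long as a camera call. They do not tell look-alikes from the thing itself.
- recognise(picture, target): "bbox" ([left, top, width, height] in pixels, round what is visible of it).
- regions_of(picture, target): "mask" (400x640 bool, what is visible of it) and "bbox" ([left, top, width, height] in pixels, round what is visible of it).
- mark_of(picture, target): "point" ([row, column] in pixels: a listed point, or the origin of a listed thing).
The state is a dict: "clock": time; "qpos": joint angles; "qd": joint speeds; "effort": joint torques, N m; "position": TCP position; "ee_rot": TCP orientation; "contact_force": force on the tool from outside, world axes, zero at the start; "moment": the same for the moment, N m; "width": finger opening in m.
Only numpy, scipy, OpenCV 4.12 (cv2) and the standard library are available. Lean on these libraries where they do the work, as an engineer would, in place of code of your own. Each camera call takes 0.05 s, during which the arm holds its last target.

## Working session

There is one attempt and no reset: what is moved stays moved. The work goes in short steps, Python scripts to look and compute and a shell command to move; the robot and the scene stay as the last step left them, time stands still between calls to the robot, and variables do not carry over. Pictures are saved under pics/ and viewed, and the job is handed in when it is done.

```bash
ls; mkdir -p pics; python3 - <<'E'
from rig import manip, eyes, recognise, regions_of, mark_of
import cv2
print(manip.get_state(), manip.grip_point_offset)
for n in ("scene","top","wrist"):
    p=eyes.get_image(n); cv2.imwrite(f"pics/{n}0.png",p["frame"][:,:,::-1])
    print(n,{k:v for k,v in p.items() if k!="frame"})
    for t in ("scanner","case","lid_handle","label","scanner_grip","scanner_window","bit_bin","bit_tin","jig"):
        try:
            print(t,[(r["bbox"],round(r["confidence"],2)) for r in recognise(p,t)],[(r["point"],round(r["confidence"],2)) for r in mark_of(p,t)])
        except Exception as e: print(t,e)
E
```

```text
pics
{'clock': 0.0, 'qpos': array([ 1.09196227e+00,  2.76575915e-01,  1.50611083e+00,  4.86127561e-05,
        1.36070720e+00, -1.21005982e-01]), 'qd': array([ 0.00078309,  0.00071803, -0.00013947,  0.00111912,  0.00094193,
        0.00134025]), 'effort': array([ 1.22781425e-03, -4.16754377e+01, -2.45802426e+01,  1.54091924e-05,
        1.13175731e-02, -1.86800241e-05]), 'position': array([0.20113913, 0.53811775, 0.23045948]), 'ee_rot': array([ 3.99249863e-04,  8.21659645e-01,  5.69977733e-01, -8.07671214e-04]), 'contact_force': array([0.46317858, 0.48807201, 0.21323516]), 'moment': array([ 0.04984108, -0.02297365, -0.00243881]), 'width': 0.08544319073215423} -0.0187
scene {'K': array([[392.58258412,   0.        , 312.15624714],
       [  0.        , 392.58258412, 196.7094777 ],
       [  0.        ,   0.        ,   1.        ]]), 'rvec': array([ 2.13255068,  0.75190348, -0.33966724]), 'tvec': array([-0.38317666, -0.15296737,  1.55279591]), 'shot': 1}
scanner [([245.7, 182.3, 27.3, 43.0], 0.81), ([224.0, 222.6, 42.8, 53.5], 0.8), ([141.1, 236.9, 60.0, 31.1], 0.68), ([177.8, 284.0, 58
[... 2627 characters left out ...]
 61.6], 0.92)] [([136.2, 389.7], 0.62)]
wrist {'K': array([[340.40436744,   0.        , 318.14610594],
       [  0.        , 340.40436744, 193.00210266],
       [  0.        ,   0.        ,   1.        ]]), 'mount': array([[ 9.99999915e-01, -2.24905019e-04, -3.44993430e-04,
         4.16079027e-04],
       [ 3.07704688e-04,  9.64811180e-01,  2.62943516e-01,
        -6.62062318e-02],
       [ 2.73716201e-04, -2.62943600e-01,  9.64811167e-01,
        -1.42713945e-01],
       [ 0.00000000e+00,  0.00000000e+00,  0.00000000e+00,
         1.00000000e+00]]), 'shot': 3}
scanner [] []
case [] []
lid_handle [] []
label [] []
scanner_grip [] []
scanner_window [] []
bit_bin [] []
bit_tin [] []
jig [] []
```

View pics/top0.png

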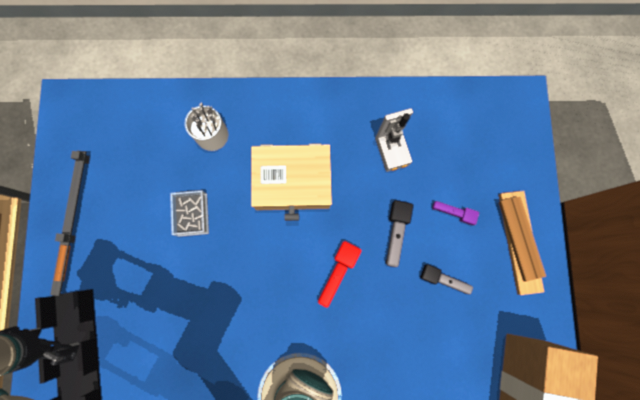

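View pics/scene0.png

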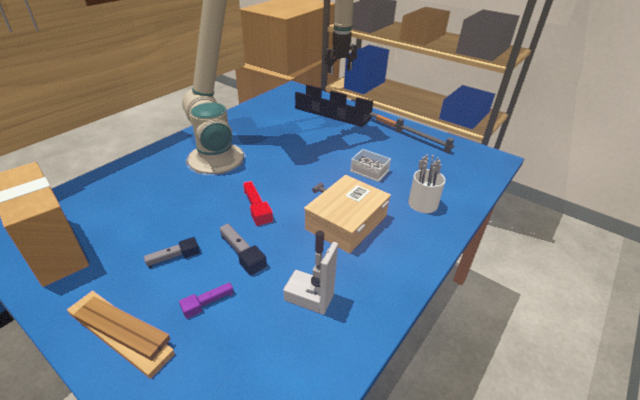

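```bash
cat > h.py <<'E'
import numpy as np, cv2
def ray(p,rc):
    R,_=cv2.Rodrigues(p["rvec"]); K=p["K"]
    d=R.T@np.linalg.inv(K)@np.array([rc[1],rc[0],1.]); c=-R.T@p["tvec"]; return c,d
def hit(p,rc,z):
    c,d=ray(p,rc); return c+d*(z-c[2])/d[2]
def proj(p,X):
    uv,_=cv2.projectPoints(np.atleast_2d(np.array(X,float)),p["rvec"],p["tvec"],p["K"],None); return uv[:,0]
E
python3 - <<'E'
import cv2
a=cv2.imread('pics/top0.png');b=cv2.imread('pics/scene0.png')
cv2.imwrite('pics/topc.png',cv2.resize(a[180:320,300:500],None,fx=4,fy=4,interpolation=cv2.INTER_CUBIC))
cv2.imwrite('pics/scenec.png',cv2.resize(b[170:330,130:290],None,fx=3.7,fy=3.7,interpolation=cv2.INTER_CUBIC))
E
```

```text
(no output)
```

View pics/topc.png

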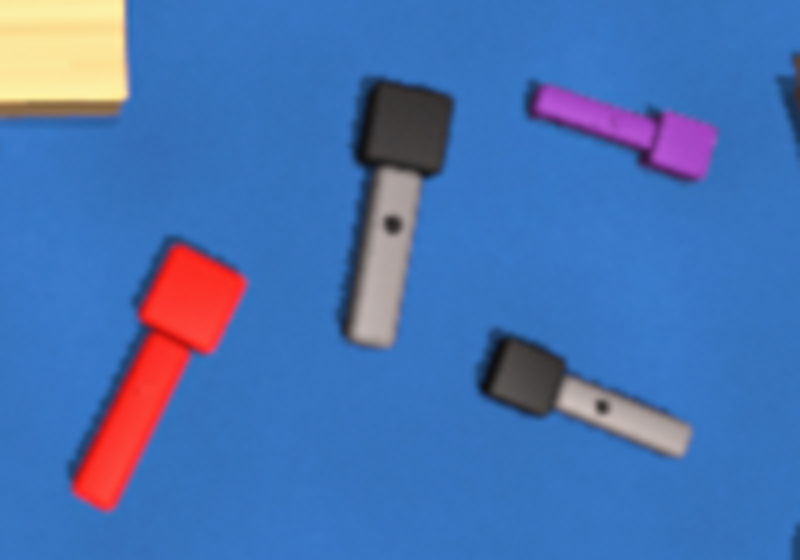

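View pics/scenec.png

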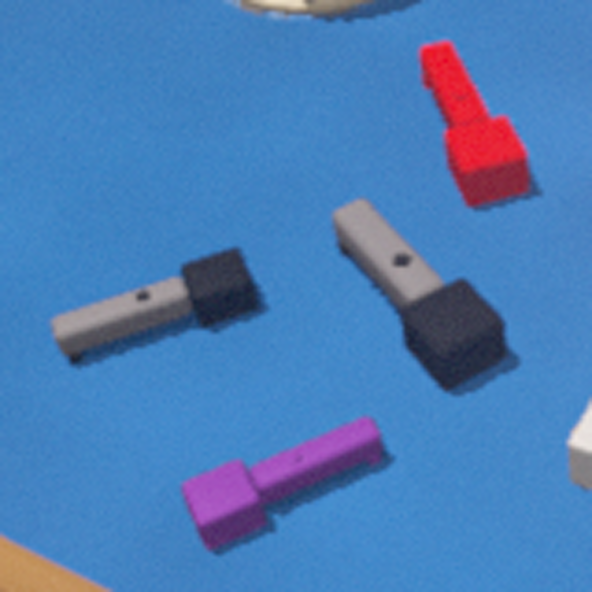

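Four scanner-like things in the top image: red (339,272), purple (457,213), small grey/black (447,279), large grey/black (399,232). Red and purple are excluded, and the grey one at (399,232) is the larger of the two left, as the enlarged crop confirms. Next I'll fit the poses.

```bash
cat >> h.py <<'E'
from scipy.optimize import minimize
def box(x0,x1,y0,y1,z0,z1): return np.array([[x,y,z] for x in (x0,x1) for y in (y0,y1) for z in (z0,z1)])
SC=[box(.030,.092,-.03,.03,0,.044),box(-.1,.03,-.017,.017,.010,.042)]
CASE=[box(-.085,.085,-.11,.11,0,.075),box(-.087,.087,-.112,.112,.077,.089)]
def sil(p,boxes,q,s=4):
    c,S=np.cos(q[2]),np.sin(q[2]); R=np.array([[c,-S,0],[S,c,0],[0,0,1]])
    m=np.zeros((400*s,640*s),np.uint8)
    for b in boxes:
        uv=proj(p,b@R.T+[q[0],q[1],0]); h=cv2.convexHull(((uv+.5)*s-.5).round().astype(np.int32)); cv2.fillConvexPoly(m,h,1)
    return cv2.resize(m.astype(np.float32),(640,400),interpolation=cv2.INTER_AREA)
def fit(pm,boxes,q0):
    def f(q):
        e=0
        for p,m in pm:
            a=sil(p,boxes,q); e+=1-np.minimum(a,m).sum()/np.maximum(a,m).sum()
        return e/len(pm)
    q0=np.array(q0,float); best=None
    for k in range(3):
        r=minimize(f,q0,method='Nelder-Mead',options=dict(initial_simplex=q0+np.array([[0,0,0],[.02,0,0],[0,.02,0],[0,0,.15]])/(1+2*k),xatol=1e-4,fatol=1e-4)); q0=r.x
    return r.x,r.fun
E
python3 - <<'E'
from rig import manip, eyes, recognise, regions_of, mark_of
from h import *
P={n:eyes.get_image(n) for n in("top","scene")}
print("top cam",ray(P["top"],(200,320))[0])
def pick(n,t,rc):
    for r in regions_of(P[n],t):
        b=r["bbox"]
        if b[0]-2<=rc[1]<=b[0]+b[2]+2 and b[1]-2<=rc[0]<=b[1]+b[3]+2 and b[2]<120: return r["mask"].astype(np.float32),b,r["confidence"]
g=hit(P["top"],(236,397),.04); w=hit(P["top"],(212,402),.044); print("approx grip",g,"head",w)
for n,rc in (("top",(232,398)),("scene",(247,243))):
    a=pick(n,"scanner",rc); print(n,a and a[1:],a and a[0].sum())
ms={n:pick(n,"scanner",rc) for n,rc in (("top",(232,398)),("scene",(247,243)))}
q0=[g[0],g[1],np.arctan2(*(w-g)[[1,0]])]
for s in (["top"],["scene"],["top","scene"]):
    pm=[(P[n],ms[n][0]) for n in s if ms[n]]
    if pm: print(s,fit(pm,SC,q0))
cs={n:pick(n,"case",rc) for n,rc in (("top",(180,291)),("scene",(210,345)))}
for n in cs: print(n,cs[n] and cs[n][1:])
c=hit(P["top"],(176,291),.089); print("case approx",c)
for s in (["top"],["scene"],["top","scene"]):
    pm=[(P[n],cs[n][0]) for n in s if cs[n]]
    if pm: print(s,fit(pm,CASE,[c[0],c[1],0]))
for n,rc,z in (("top",(213,291.5),.083),("scene",(187.5,318.5),.083),("top",(174,273),.09),("scene",(193.6,358.2),.09)): print(n,rc,hit(P[n],rc,z))
m=[r for t in("label","lid_handle") for n in P for r in [(n,t,[(np.round(x["point"],1),round(x["confidence"],2),hit(P[n],x["point"],.09 if t=="label" else .083).round(3)) for x in mark_of(P[n],t)])]]
print(m)
for t,rc in (("bit_bin",(213,189)),("bit_tin",(133,210)),("jig",(150,395))): print(t,hit(P["top"],rc,0))
E
```

```text
top cam [ 0.34244061 -0.04238731  1.23971193]
approx grip [ 0.43980575 -0.28701178  0.04      ] head [ 0.50896277 -0.30406351  0.044     ]
top ([388.0, 202.6, 25.1, 64.4], 0.62) 1081.0
scene ([222.8, 221.9, 44.2, 56.8], 0.63) 975.0
['top'] (array([ 0.45261722, -0.29222076, -0.23273674]), np.float64(0.06936889886856079))
['scene'] (array([ 0.45038195, -0.28788232, -0.24048081]), np.float64(0.15370392799377441))
['top', 'scene'] (array([ 0.45260798, -0.29158614, -0.23223878]), np.float64(0.11964315176010132))
top ([252.0, 143.6, 78.7, 77.2], 0.69)
scene ([308.2, 173.4, 83.5, 80.7], 0.65)
case approx [0.60971588 0.01517219 0.089     ]
['top'] (array([0.61410066, 0.01493442, 0.00221724]), np.float64(0.053840041160583496))
['scene'] (array([0.61413361, 0.0191279 , 0.015085  ]), np.float64(0.05551731586456299))
['top', 'scene'] (array([0.61430961, 0.01698181, 0.00963895]), np.float64(0.059331268072128296))
top (213, 291.5) [0.50516966 0.01464766 0.083     ]
scene (187.5, 318.5) [0.49799137 0.01874989 0.083     ]
top (174, 273) [0.61589605 0.06575543 0.09      ]
scene (193.6, 358.2) [0.61979031 0.0662102  0.09      ]
[('top', 'label', [(array([174.3, 272.1]), 0.82, array([0.615, 0.068, 0.09 ]))]), ('scene', 'label', [(array([191.6, 359.2]), 0.87, array([0.617, 0.077, 0.09 ])), (array([221.3, 348.9]), 0.47, array([ 0.671, -0.062,  0.09 ]))]), ('top', 'lid_handle', [(array([233.6, 396.7]), 0.56, array([ 0.443, -0.278,  0.083])), (array([234. , 395.7]), 0.5, array([ 0.442, -0.275,  0.083]))]), ('scene', 'lid_handle', [(array([187.1, 318.9]), 0.95, array([0.498, 0.021, 0.083]))])]
bit_bin [0.52124806 0.32379257 0.        ]
bit_tin [0.76921458 0.26805882 0.        ]
jig [ 0.70858934 -0.30148153  0.        ]
```

```bash
python3 -m inch '[[1,-33,25,0,0],[1,-33,25,0,0],[1,-33,25,0,0],[1,-33,25,0,0],[1,-33,25,0,0],[1,-33,25,0,0],[1,-33,25,0,0],[1,-33,25,0,0],[1,-33,25,0,0],[1,-33,25,0,0],[1,-33,25,0,0],[1,-33,25,0,0],[1,-33,25,0,0],[1,-33,25,0,0],[1,-33,25,0,0],[1,-33,25,0,0],[1,-33,25,0,0],[1,-33,25,0,0],[1,-33,25,0,0],[1,0,0,0,-7]]' 40
cat >> h.py <<'E'
from scipy.spatial.transform import Rotation
def tool(s):
    q=s["ee_rot"]; return Rotation.from_quat([q[1],q[2],q[3],q[0]]).as_matrix()
def go(s,target,xang=None):
    "shift in tool mm, and turn deg (tool x axis to world heading xang deg)"
    R=tool(s); d=R.T@(np.array(target)-s["position"])*1000
    a=np.degrees(np.arctan2(R[1,0],R[0,0]))
    t=None if xang is None else -((xang-a+180)%360-180)
    print("pos",s["position"].round(4),"t",round(s["clock"],2),"heading",a.round(2),"tilt z",R[:,2].round(4),"-> shift mm",d.round(1),"turn",t and round(t,2),"w",round(s["width"],4))
def wproj(p,s,X):
    R=tool(s); T=np.eye(4);T[:3,:3]=R;T[:3,3]=s["position"]; M=np.linalg.inv(T@p["mount"])
    c=M[:3,:3]@np.array(X)+M[:3,3]; u=p["K"]@c; return u[:2]/u[2]
def whit(p,s,rc,z):
    R=tool(s); T=np.eye(4);T[:3,:3]=R;T[:3,3]=s["position"]; M=T@p["mount"]
    d=M[:3,:3]@np.linalg.inv(p["K"])@np.array([rc[1],rc[0],1.]); c=M[:3,3]; return c+d*(z-c[2])/d[2]
E
python3 - <<'E'
from rig import *
from h import *
s=manip.get_state(); go(s,[.4526,-.2916,.20],76.7)
E
```

```text
clock: 5.12
position: [0.4329, -0.2228, 0.2311]
ee_rot: [0.007, 0.782, 0.623, 0.008]
contact_force: [0.7, -0.2, 0.4]
width: 0.0853
pos [ 0.4329 -0.2228  0.2311] t 5.12 heading 77.08 tilt z [ 2.130e-02  3.000e-04 -9.998e-01] -> shift mm [-62.8  33.9  31.5] turn 0.38 w 0.0853
```

```bash
python3 -m inch '[[1,-31,16,0,0],[1,-31,16,0,0],[1,0,0,0,0],[1,0,0,0,0]]'
python3 - <<'E'
from rig import *
from h import *
s=manip.get_state(); p=eyes.get_image("wrist"); cv2.imwrite("pics/w1.png",p["frame"][:,:,::-1])
go(s,[.4526,-.2916,.20],76.7)
for t,z in(("scanner_grip",.026),("scanner",0),("scanner_window",0)):
  for r in mark_of(p,t): print(t,np.round(r["point"],1),round(r["confidence"],2),whit(p,s,r["point"],z).round(4))
print("predicted px: grip",wproj(p,s,[.4526,-.2916,.026]))
rr=regions_of(p,"scanner")
for r in rr: print(r["bbox"],r["confidence"])
E
```

```text
clock: 5.45
position: [0.4502, -0.2954, 0.2304]
ee_rot: [0.006, 0.782, 0.623, 0.009]
contact_force: [-0.6, 0.4, -0.4]
width: 0.0855
pos [ 0.4502 -0.2954  0.2304] t 5.45 heading 77.04 tilt z [ 0.0209  0.0013 -0.9998] -> shift mm [ 4.   0.8 30.5] turn 0.34 w 0.0855
scanner_grip [162.3 324.1] 0.97 [ 0.4517 -0.2879  0.026 ]
scanner_grip [ 51.8 149. ] 0.92 [ 0.3114 -0.4252  0.026 ]
scanner_grip [248.  176.8] 0.72 [ 0.5089 -0.4682  0.026 ]
scanner [  4.  472.1] 0.97 [ 0.3358 -0.1123  0.    ]
scanner [240.3 185.6] 0.71 [ 0.5113 -0.4689  0.    ]
scanner [ 55.1 161.7] 0.59 [ 0.3119 -0.4247  0.    ]
scanner [154.8 318.3] 0.57 [ 0.4472 -0.2928  0.    ]
scanner_window [240.4 144.8] 0.85 [ 0.5005 -0.5158  0.    ]
scanner_window [ 66.7 207. ] 0.58 [ 0.3327 -0.3835  0.    ]
predicted px: grip [320.78771967 163.95948261]
[293.9, 59.5, 56.3, 192.7] 0.98
[115.9, 225.6, 127.6, 41.6] 0.97
[65.8, 23.2, 164.9, 74.2] 0.8
[414.0, 0.5, 90.0, 107.2] 0.73
```

View pics/w1.png

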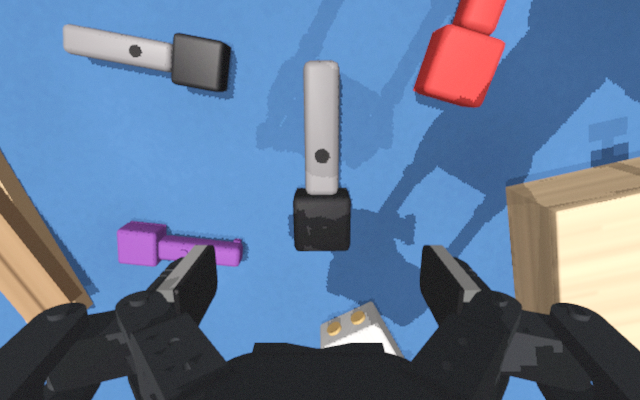

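```bash
python3 - <<'E'
from rig import *
from h import *
s=manip.get_state(); go(s,[.4523,-.290,.007],76.7)
E
```

```text
pos [ 0.45  -0.293  0.231] t 5.7 heading 77.21 tilt z [ 0.0213  0.0011 -0.9998] -> shift mm [  2.2  -3.  224. ] turn 0.51 w 0.0854
```

```bash
python3 -m inch '[[1,1,-1,35,0],[1,1,-1,35,0],[1,0,-1,35,0],[1,0,0,35,0],[1,0,0,30,0],[1,0,0,20,0],[1,0,0,0,0],[1,0,0,0,0]]'
python3 - <<'E'
from rig import *
from h import *
s=manip.get_state(); go(s,[.4523,-.290,.007],76.7)
p=eyes.get_image("wrist"); cv2.imwrite("pics/w2.png",p["frame"][:,:,::-1])
print(wproj(p,s,[.4523,-.290,.042]))
E
```

```text
clock: 6.37
position: [0.4554, -0.2844, 0.0416]
ee_rot: [0.013, 0.778, 0.628, 0.011]
contact_force: [0.9, -0.4, 0.3]
width: 0.0854
pos [ 0.4554 -0.2844  0.0416] t 6.37 heading 77.78 tilt z [ 0.0326 -0.0069 -0.9994] -> shift mm [-6.1 -3.  34.5] turn 1.08 w 0.0854
[304.0319919  247.51092785]
```

View pics/w2.png

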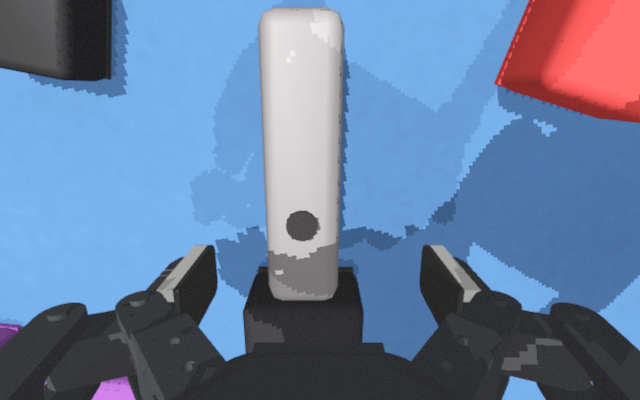

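```bash
python3 - <<'E'
from rig import *
from h import *
s=manip.get_state(); p=eyes.get_image("wrist")
print("dot",whit(p,s,(226,302),.042),"head edge",whit(p,s,(297,302),.042), "tail",whit(p,s,(12,302),.042))
print([ (np.round(r["point"],1),round(r["confidence"],2),whit(p,s,r["point"],.026).round(4)) for r in mark_of(p,"scanner_grip")])
go(s,[.4523,-.290,.007],76.7)
E
```

```text
dot [ 0.44186473 -0.288476    0.042     ] head edge [ 0.47740082 -0.29670797  0.042     ] tail [ 0.35852749 -0.26917084  0.042     ]
[(array([235.4, 302.4]), 0.82, array([ 0.4532, -0.2916,  0.026 ]))]
pos [ 0.4553 -0.2844  0.0419] t 6.42 heading 77.78 tilt z [ 0.0326 -0.0068 -0.9994] -> shift mm [-6.2 -2.9 34.8] turn 1.08 w 0.0855
```

```bash
python3 -m inch '[[1,-3,-1,0,0.5],[1,-3,-1,0,0.5],[1,0,-1,9,0],[1,0,0,9,0],[1,0,0,9,0],[1,0,0,6,0],[1,0,0,0,0],[1,0,0,0,0]]'
python3 - <<'E'
from rig import *
from h import *
s=manip.get_state(); go(s,[.4523,-.2905,.007],76.7); print(s["contact_force"])
E
```

```text
clock: 7.18
position: [0.4564, -0.2953, 0.0124]
ee_rot: [0.021, 0.784, 0.62, 0.012]
contact_force: [-0.3, 0.3, 0.4]
width: 0.0854
pos [ 0.4564 -0.2953  0.0124] t 7.18 heading 76.6 tilt z [ 0.0448 -0.0176 -0.9988] -> shift mm [ 3.8 -5.3  5.1] turn -0.1 w 0.0854
[-0.29315844  0.26826179  0.39894365]
```

```bash
python3 -m inch '[[1,2,-3,2,0],[1,2,-3,2,0],[1,0,0,0,0],[1,0,0,0,0]]'
python3 - <<'E'
from rig import *
from h import *
s=manip.get_state(); go(s,[.4523,-.2905,.007],76.7); print(s["contact_force"])
E
```

```text
clock: 7.52
position: [0.4509, -0.2891, 0.007]
ee_rot: [0.02, 0.784, 0.62, 0.012]
contact_force: [-0.1, -0.7, -0.0]
width: 0.085
pos [ 0.4509 -0.2891  0.007 ] t 7.52 heading 76.61 tilt z [ 0.0435 -0.0164 -0.9989] -> shift mm [-1.   1.7  0.1] turn -0.09 w 0.085
[-0.05310618 -0.69865619 -0.04967683]
```

Good; close on the handle.

```bash
python3 -m inch '[[-1,0,0,0,0],[-1,0,0,0,0],[-1,0,0,0,0],[-1,0,0,0,0],[-1,0,0,0,0],[-1,0,0,0,0],[-1,0,0,0,0],[-1,0,0,0,0],[-1,0,0,0,0],[-1,0,0,0,0]]' 40
python3 - <<'E'
from rig import *
from h import *
s=manip.get_state(); go(s,[.4523,-.2905,.007],76.7); print(s["contact_force"])
E
python3 -m inch '[[-1,0,0,-5,0],[-1,0,0,-10,0],[-1,0,0,-10,0],[-1,0,0,-10,0],[-1,0,0,-10,0],[-1,0,0,0,0]]'
python3 - <<'E'
from rig import *
from h import *
s=manip.get_state(); go(s,[.4523,-.2905,.007],76.7); print(s["contact_force"])
p=eyes.get_image("wrist"); cv2.imwrite("pics/w3.png",p["frame"][:,:,::-1])
p=eyes.get_image("scene"); cv2.imwrite("pics/s3.png",cv2.resize(p["frame"][150:320,130:370,::-1],None,fx=3,fy=3))
E
```

```text
clock: 8.35
position: [0.4514, -0.2896, 0.008]
ee_rot: [0.021, 0.784, 0.62, 0.012]
contact_force: [0.3, -0.4, 0.3]
width: 0.033
pos [ 0.4514 -0.2896  0.008 ] t 8.35 heading 76.63 tilt z [ 0.0452 -0.018  -0.9988] -> shift mm [-0.6  1.   1.1] turn -0.07 w 0.033
[ 0.28873423 -0.42398659  0.34878382]
clock: 8.85
position: [0.4473, -0.2869, 0.0552]
ee_rot: [0.018, 0.784, 0.62, 0.012]
contact_force: [0.3, -0.1, -2.3]
width: 0.0333
pos [ 0.4473 -0.2869  0.0552] t 8.85 heading 76.64 tilt z [ 0.0402 -0.0136 -0.9991] -> shift mm [-2.2  3.7 48.4] turn -0.06 w 0.0333
[ 0.2542074  -0.14421892 -2.27692778]
```

View pics/w3.png

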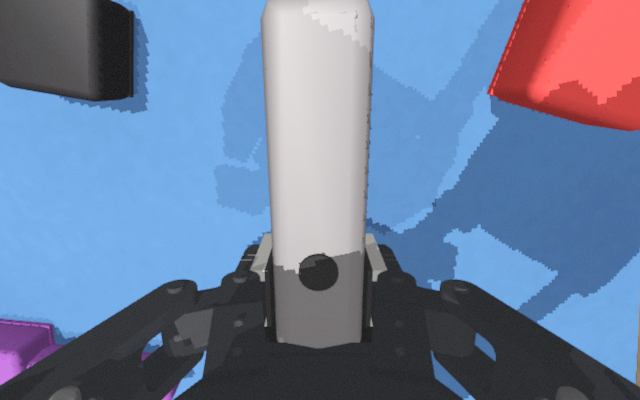

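View pics/s3.png

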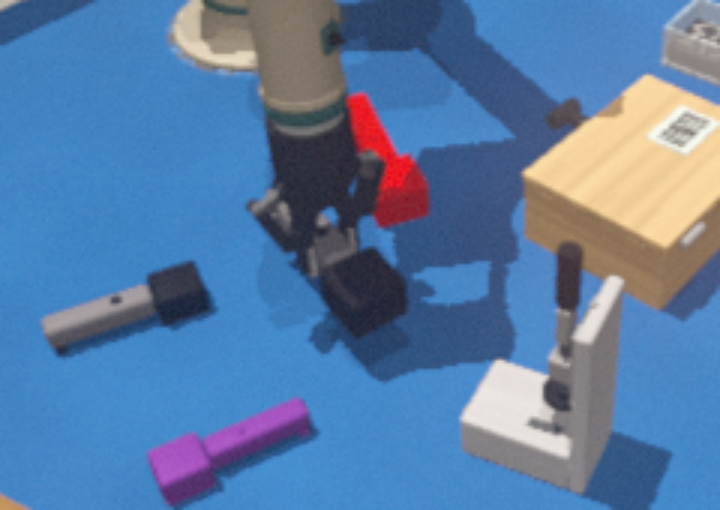

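```bash
cat >> h.py <<'E'
def Tm(R,t):
    T=np.eye(4);T[:3,:3]=R;T[:3,3]=t;return T
Rg=tool(dict(ee_rot=np.array([.021,.784,.62,.012]))); 
yaw=np.radians(-13.3); Rs=np.array([[np.cos(yaw),-np.sin(yaw),0],[np.sin(yaw),np.cos(yaw),0],[0,0,1]])
TS=np.linalg.inv(Tm(Rg,[.4514,-.2896,.008]))@Tm(Rs,[.4523,-.2907,.0])
def win(s):
    T=Tm(tool(s),s["position"])@TS; return T@np.array([.061,0,0,1]),T
def aim(s,wt,yawdeg=None):
    w,T=win(s); R=tool(s); d=R.T@(np.array(wt)-w[:3])*1000
    print("window",w[:3].round(4),"scanner yaw",np.degrees(np.arctan2(T[1,0],T[0,0])).round(2),"tilt",np.arccos(T[2,2]).round(4),"z",T[:3,2].round(3),"shift",d.round(1))
E
python3 -m inch '[[-1,0,0,-20,0],[-1,0,0,-25,0],[-1,0,0,-25,0],[-1,0,0,-25,0],[-1,0,0,-20,0],[-1,0,0,-10,0],[-1,0,0,0,0]]'
python3 - <<'E'
from rig import *
from h import *
s=manip.get_state(); aim(s,[.614,.067,.17]);print(s["position"], s["width"])
E
```

```text
clock: 9.53
position: [0.4375, -0.2813, 0.1776]
ee_rot: [0.008, 0.785, 0.62, 0.01]
contact_force: [0.3, -0.8, -2.5]
width: 0.0332
window [ 0.4976 -0.2963  0.1682] scanner yaw -13.33 tilt 0.0255 z [ 0.019 -0.017  1.   ] shift [380.4  29.2   0.7]
[ 0.43748565 -0.28125402  0.17755639] 0.03324388043962896
```

```bash
python3 -m inch '[[-1,10,1,0,0],[-1,20,2,0,0],[-1,25,2,0,0],[-1,25,2,0,0],[-1,25,2,0,0],[-1,25,2,0,0],[-1,25,2,0,0],[-1,25,2,0,0],[-1,25,2,0,0],[-1,25,2,0,0],[-1,25,2,0,0],[-1,25,2,0,0],[-1,25,2,0,0],[-1,25,2,0,0],[-1,20,1,0,0],[-1,10,1,0,0],[-1,0,0,0,0]]'
python3 - <<'E'
from rig import *
from h import *
s=manip.get_state(); aim(s,[.614,.067,.17]);print(s["position"], s["width"],s["ee_rot"])
E
```

```text
clock: 10.95
position: [0.5373, 0.0935, 0.1521]
ee_rot: [-0.014, 0.786, 0.618, -0.003]
contact_force: [-0.2, -0.5, -3.5]
width: 0.0337
window [0.5968 0.0785 0.1394] scanner yaw -13.55 tilt 0.0769 z [ 0.068 -0.037  0.997] shift [ -6.7  18.6 -31.1]
[0.53729741 0.09353939 0.15205082] 0.03365708802953618 [-0.01424367  0.78593064  0.61814153 -0.00334445]
```

```bash
python3 -m inch '[[-1,-2,6,-10,0],[-1,-2,6,-10,0],[-1,-2,6,-10,0],[-1,0,0,0,0],[-1,0,0,0,0]]'
python3 - <<'E'
from rig import *
from h import *
s=manip.get_state(); aim(s,[.614,.067,.17]);print(s["position"], s["width"],s["ee_rot"])
p=eyes.get_image("top"); cv2.imwrite("pics/t4.png",cv2.resize(p["frame"][110:270,220:460,::-1],None,fx=3,fy=3))
w,_=win(s); print("window px",proj(p,w[:3]),"label px",proj(p,[.614,.067,.09]))
p=eyes.get_image("scene"); cv2.imwrite("pics/s4.png",cv2.resize(p["frame"][100:270,230:470,::-1],None,fx=3,fy=3))
print("window px",proj(p,w[:3]),"label px",proj(p,[.614,.067,.09]))
E
```

```text
clock: 11.37
position: [0.5483, 0.0808, 0.1758]
ee_rot: [-0.018, 0.785, 0.619, -0.011]
contact_force: [-0.2, -0.2, -1.9]
width: 0.0338
window [0.6076 0.0658 0.1623] scanner yaw -13.48 tilt 0.0899 z [ 0.083 -0.033  0.996] shift [ 2.7  5.6 -7.9]
[0.54831641 0.08082783 0.17580834] 0.033799957218240244 [-0.01780477  0.78533347  0.61872525 -0.01064862]
window px [[270.40004233 170.7391278 ]] label px [[272.55618555 174.66165497]]
window px [[356.95123632 173.47208103]] label px [[356.80240547 192.76691885]]
```

View pics/t4.png

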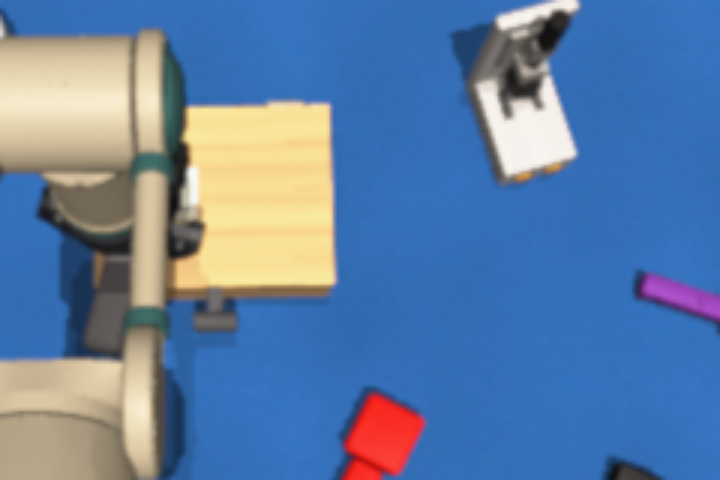

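View pics/s4.png

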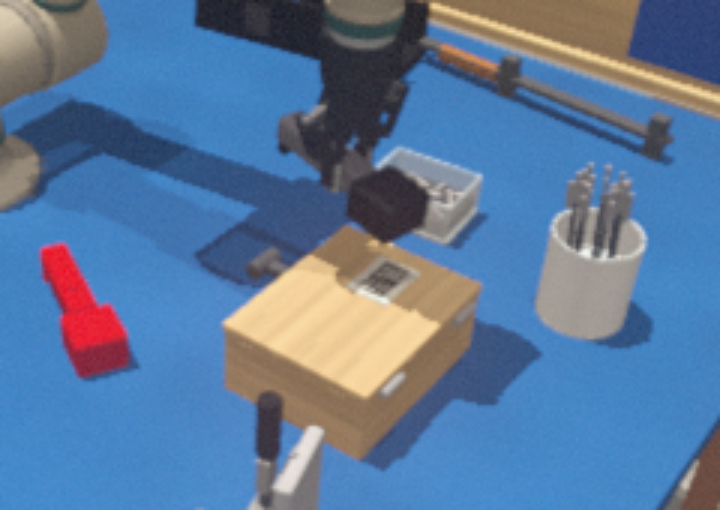

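```bash
cat >> h.py <<'E'
def lab(s,L=(.614,.067,.09)):
    _,T=win(s); T=T@Tm(np.eye(3),[.061,0,0]); print("label in window",(np.linalg.inv(T)@np.array([*L,1]))[:3].round(4),"tilt",np.arccos(T[2,2]).round(3))
E
python3 -m inch '[[-1,1,6,-2,0],[-1,1,6,-2,0],[-1,0,0,0,0],[-1,0,0,0,0]]'
python3 - <<'E'
from rig import *
from h import *
s=manip.get_state(); aim(s,[.614,.067,.17]);lab(s);print(s["position"], s["width"],s["ee_rot"],s["qd"].round(4))
E
```

```text
clock: 11.8
position: [0.5598, 0.0795, 0.1778]
ee_rot: [-0.019, 0.786, 0.618, -0.012]
contact_force: [0.1, -1.3, -2.7]
width: 0.0334
window [0.6191 0.0645 0.1641] scanner yaw -13.52 tilt 0.093 z [ 0.087 -0.033  0.996] shift [ 1.3 -5.8 -5.6]
label in window [ 0.0013  0.0004 -0.0743] tilt 0.093
[0.55983474 0.07952631 0.17781716] 0.03342166299779225 [-0.01886159  0.78552371  0.61842858 -0.01195154] [-0.0031  0.0101 -0.015  -0.0008 -0.0079 -0.0007]
```

```bash
python3 -m inch '[[-1,0,0,0,0],[-1,0,0,0,0],[-1,0,0,0,0],[-1,0,0,0,0],[-1,0,0,0,0],[-1,0,0,0,0],[-1,0,0,0,0],[-1,0,0,0,0],[-1,0,0,0,0],[-1,0,0,0,0],[-1,0,0,0,0],[-1,0,0,0,0],[-1,0,0,0,0],[-1,0,0,0,0],[-1,0,0,0,0],[-1,0,0,0,0],[-1,0,0,0,0],[-1,0,0,0,0]]'
python3 - <<'E'
from rig import *
from h import *
s=manip.get_state(); aim(s,[.614,.067,.17]);lab(s);print(s["position"], s["width"],s["ee_rot"])
E
```

```text
clock: 13.3
position: [0.5592, 0.0799, 0.1775]
ee_rot: [-0.019, 0.785, 0.619, -0.012]
contact_force: [-0.5, 1.1, -2.4]
width: 0.0337
window [0.6184 0.0649 0.1637] scanner yaw -13.48 tilt 0.0942 z [ 0.088 -0.033  0.996] shift [ 1.1 -5.1 -6.1]
label in window [ 0.0021  0.0002 -0.0738] tilt 0.094
[0.55918183 0.07986304 0.17747905] 0.03372577564235339 [-0.01923745  0.78531256  0.61867581 -0.01242385]
```

```bash
python3 -m inch '[[-1,-5,-2,-5,0],[-1,-10,-3,-3,0],[-1,-20,-4,-2,0],[-1,-20,-4,-2,0],[-1,-20,-4,-2,0],[-1,-20,-3,-2,0],[-1,-20,-2,-2,0],[-1,-20,-2,-2,0],[-1,-20,-2,-2,0],[-1,-20,-2,-2,0],[-1,-20,-2,-2,0],[-1,-20,-2,-2,0],[-1,-20,-2,-2,0],[-1,-20,-2,-2,0],[-1,-20,-2,-2,0],[-1,-15,-2,0,0],[-1,-5,0,0,0],[-1,0,0,0,0]]'
python3 - <<'E'
from rig import *
from h import *
s=manip.get_state(); aim(s,[.529,-.239,.1]);print(s["position"], s["width"],s["ee_rot"])
E
```

```text
clock: 14.8
position: [0.4375, -0.2201, 0.2222]
ee_rot: [-0.014, 0.786, 0.618, -0.014]
contact_force: [0.6, 0.4, -2.8]
width: 0.0335
window [ 0.4968 -0.2353  0.2088] scanner yaw -13.62 tilt 0.0874 z [ 0.084 -0.023  0.996] shift [  4.5  36.4 107.5]
[ 0.43754939 -0.22009321  0.22223094] 0.033461141088381274 [-0.01401429  0.78587204  0.61806807 -0.01416284]
```

```bash
python3 -m inch '[[-1,0,4,10,0],[-1,1,4,20,0],[-1,1,4,20,0],[-1,1,4,20,0],[-1,1,4,20,0],[-1,0,4,20,0],[-1,0,4,15,0],[-1,0,2,5,0],[-1,0,0,0,0]]'
python3 - <<'E'
from rig import *
from h import *
s=manip.get_state(); aim(s,[.529,-.239,.01]);print(s["position"], s["width"],s["ee_rot"])
E
```

```text
clock: 15.55
position: [0.4665, -0.2151, 0.0833]
ee_rot: [-0.014, 0.784, 0.62, -0.011]
contact_force: [-0.9, -1.1, -1.7]
width: 0.0337
window [ 0.5259 -0.23    0.0701] scanner yaw -13.33 tilt 0.0845 z [ 0.08  -0.026  0.996] shift [-8.   7.3 59.9]
[ 0.46645523 -0.21507864  0.08331467] 0.03365538181834059 [-0.01419892  0.78446401  0.61990708 -0.01139392]
```

```bash
python3 -m inch '[[-1,-2,2,15,0],[-1,-2,2,15,0],[-1,-2,2,13,0],[-1,0,0,5,0],[-1,0,0,0,0]]'
python3 - <<'E'
from rig import *
from h import *
s=manip.get_state(); aim(s,[.529,-.239,.0]);print(s["position"], s["width"],s["contact_force"])
E
```

```text
clock: 15.97
position: [0.4725, -0.2203, 0.0361]
ee_rot: [-0.012, 0.783, 0.621, -0.01]
contact_force: [-0.3, -0.1, -2.6]
width: 0.0338
window [ 0.532  -0.235   0.0232] scanner yaw -13.12 tilt 0.0796 z [ 0.076 -0.024  0.997] shift [-4.6 -1.3 23.3]
[ 0.47252514 -0.22025618  0.03614084] 0.03384787801398605 [-0.26480433 -0.09262296 -2.58017518]
```

```bash
python3 -m inch '[[-1,0,0,6,0],[-1,0,0,5,0],[-1,0,0,4,0],[-1,0,0,3,0],[-1,0,0,0,0]]' 20
python3 - <<'E'
from rig import *
from h import *
s=manip.get_state(); aim(s,[.529,-.239,.0]);print(s["position"], s["width"],s["contact_force"])
p=eyes.get_image("scene"); cv2.imwrite("pics/s5.png",cv2.resize(p["frame"][150:320,130:370,::-1],None,fx=3,fy=3))
E
```

```text
clock: 16.38
position: [0.4739, -0.2204, 0.0198]
ee_rot: [-0.01, 0.783, 0.622, -0.009]
contact_force: [-0.6, 0.4, -2.8]
width: 0.0331
window [ 0.5335 -0.2351  0.0073] scanner yaw -13.08 tilt 0.074 z [ 0.071 -0.022  0.997] shift [-4.8 -3.3  7.4]
[ 0.47394396 -0.2204085   0.01981691] 0.033132134906490814 [-0.57500448  0.35731675 -2.83804389]
```

View pics/s5.png

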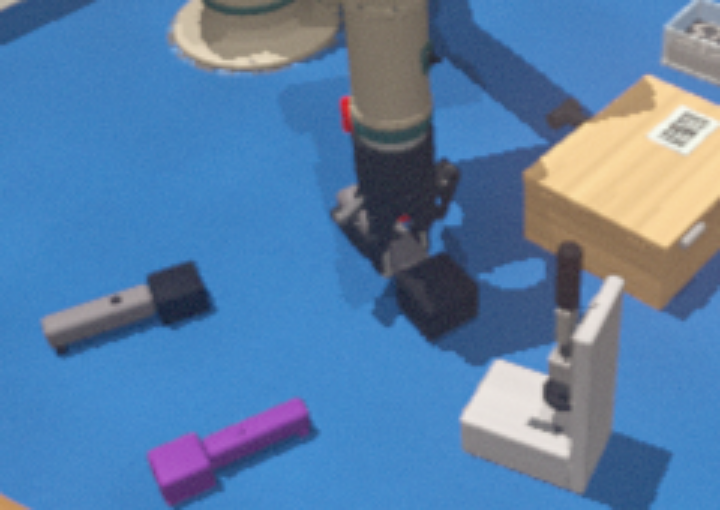

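```bash
python3 -m inch '[[-1,0,0,3,0],[-1,0,0,3,0],[-1,0,0,3,0],[-1,0,0,0,0]]'; python3 -m inch '[[-1,0,0,3,0],[-1,0,0,3,0],[-1,0,0,0,0]]'
python3 - <<'E'
from rig import *
from h import *
s=manip.get_state(); aim(s,[.529,-.239,.0]);print(s["position"], s["width"],s["contact_force"])
E
```

```text
clock: 16.77
position: [0.4739, -0.2206, 0.0118]
ee_rot: [-0.009, 0.783, 0.622, -0.009]
contact_force: [-0.2, 1.0, -0.2]
width: 0.0335
clock: 17.02
position: [0.4732, -0.2206, 0.0082]
ee_rot: [-0.009, 0.783, 0.622, -0.009]
contact_force: [0.0, -0.6, -1.7]
width: 0.0338
window [ 0.5329 -0.2353 -0.0043] scanner yaw -13.06 tilt 0.0725 z [ 0.07  -0.02   0.997] shift [-4.5 -3.  -4.2]
[ 0.47324278 -0.2206082   0.00817928] 0.03376505110985278 [ 0.01938189 -0.62789216 -1.73748887]
```

```bash
python3 -m inch '[[-1,0,0,0,0],[-1,0,0,0,0],[-0.5,0,0,0,0],[0,0,0,0,0],[0.3,0,0,0,0],[0.6,0,0,0,0],[1,0,0,0,0],[1,0,0,0,0],[1,0,0,0,0],[1,0,0,0,0]]'
python3 - <<'E'
from rig import *
from h import *
s=manip.get_state(); go(s,[.4732,-.2206,.15],None)
p=eyes.get_image("scene"); cv2.imwrite("pics/s6.png",cv2.resize(p["frame"][150:320,130:370,::-1],None,fx=3,fy=3))
E
```

```text
clock: 17.85
position: [0.4755, -0.222, 0.0075]
ee_rot: [-0.007, 0.783, 0.622, -0.008]
contact_force: [-0.4, 0.3, -0.3]
width: 0.0851
pos [ 0.4755 -0.222   0.0075] t 17.85 heading 76.89 tilt z [-2.080e-02  2.000e-04 -9.998e-01] -> shift mm [   0.2   -5.5 -142.4] turn None w 0.0851
```

View pics/s6.png

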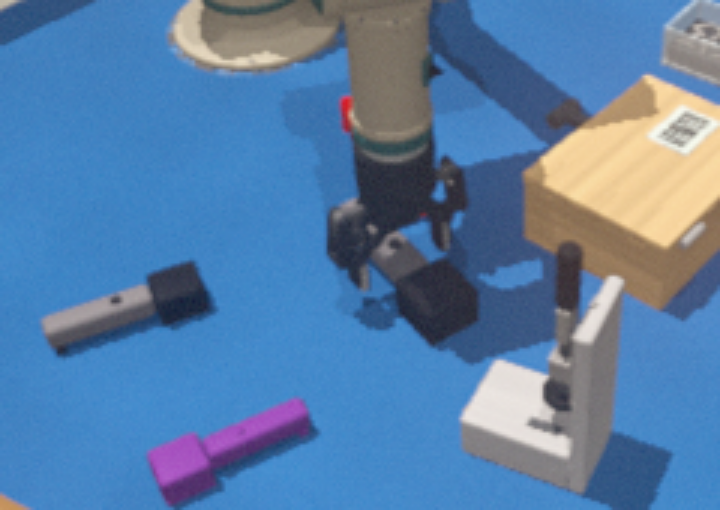

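The picture shows the scanner flat at about (435,285) in the crop, with the fingers open either side of it. Lifting away now.

```bash
python3 -m inch '[[1,0,0,-10,0],[1,0,0,-20,0],[1,0,0,-25,0],[1,0,0,-30,0],[1,0,0,-30,0],[1,0,0,-30,0],[1,0,0,-20,0],[1,0,0,-5,0],[1,0,0,0,0]]'
python3 - <<'E'
from rig import *
from h import *
s=manip.get_state(); go(s,[.40,.017,.19],90)
p=eyes.get_image("wrist"); cv2.imwrite("pics/w7.png",p["frame"][:,:,::-1])
p=eyes.get_image("top")
for r in regions_of(p,"scanner"):
    b=r["bbox"]
    if b[0]<385 and b[0]+b[2]>360 and b[1]<230: print(b,fit([(p,r["mask"].astype(np.float32))],SC,[.475,-.222,-.23]))
    else: print(b)
E
```

```text
clock: 18.65
position: [0.478, -0.2212, 0.1894]
ee_rot: [-0.007, 0.783, 0.622, -0.008]
contact_force: [0.3, 1.1, -0.1]
width: 0.0855
pos [ 0.478  -0.2212  0.1894] t 18.65 heading 76.89 tilt z [-0.0219  0.001  -0.9998] -> shift mm [ 214.3 -130.     1.4] turn -13.11 w 0.0855
[450.7, 207.6, 28.8, 18.7]
[421.3, 268.0, 49.1, 22.6]
[367.4, 218.4, 11.4, 38.0] (array([ 0.47714969, -0.22380785, -0.25136024]), np.float64(0.5895302295684814))
[321.3, 243.4, 39.4, 51.2]
```

View pics/w7.png

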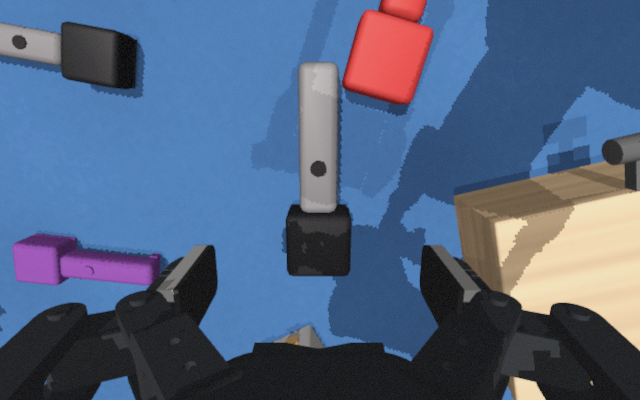

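```bash
python3 -m inch '[[1,0,-5,0,-6.5],[1,0,-5,0,-6.5],[1,10,-4,-2,0],[1,20,-4,-2,0],[1,25,-4,-2,0],[1,25,-4,-2,0],[1,25,-4,-2,0],[1,25,-4,-2,0],[1,25,-4,-2,0],[1,25,-4,-2,0],[1,25,-4,-2,0],[1,20,0,-1,0],[1,10,0,0,0],[1,0,0,0,0],[1,0,0,0,0]]'
python3 - <<'E'
from rig import *
from h import *
s=manip.get_state(); p=eyes.get_image("wrist"); cv2.imwrite("pics/w8.png",p["frame"][:,:,::-1])
go(s,[.495,.017,.19],90)
for t,z in(("lid_handle",.083),("label",.09)):
  for r in mark_of(p,t): print(t,np.round(r["point"],1),round(r["confidence"],2),whit(p,s,r["point"],z).round(4))
print("pred",wproj(p,s,[.495,.017,.083]),wproj(p,s,[.614,.067,.09]))
E
```

```text
clock: 20.05
position: [0.4132, 0.0371, 0.1897]
ee_rot: [-0.035, 0.718, 0.695, -0.018]
contact_force: [-0.0, 0.1, 0.2]
width: 0.0853
pos [0.4132 0.0371 0.1897] t 20.05 heading 88.11 tilt z [-0.0739  0.0257 -0.9969] -> shift mm [-17.4  82.1  -6.9] turn -1.89 w 0.0853
lid_handle [301.7 291. ] 0.62 [0.4959 0.0151 0.083 ]
pred [293.32594767 300.62709988] [357.86638018 430.11796733]
```

View pics/w8.png

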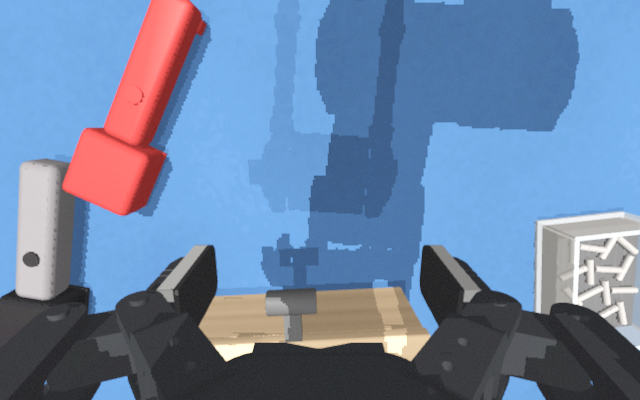

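```bash
python3 -m inch '[[1,-4,12,0,-1],[1,-4,14,0,-1],[1,-4,14,0,0],[1,-3,14,0,0],[1,-3,14,0,0],[1,0,10,0,0],[1,0,0,0,0],[1,0,0,0,0]]'
python3 - <<'E'
from rig import *
from h import *
s=manip.get_state(); go(s,[.494,.016,.12],90.3)
E
```

```text
clock: 20.87
position: [0.5039, 0.0081, 0.1817]
ee_rot: [-0.033, 0.708, 0.706, -0.016]
contact_force: [-0.7, -0.8, 0.8]
width: 0.0853
pos [0.5039 0.0081 0.1817] t 20.87 heading 89.79 tilt z [-0.0692  0.0238 -0.9973] -> shift mm [ 6.4 -5.6 62.4] turn -0.51 w 0.0853
```

```bash
python3 -m inch '[[1,3,-3,10,-0.5],[1,3,-3,15,0],[1,0,0,15,0],[1,0,0,10,0],[1,0,0,5,0],[1,0,0,0,0],[1,0,0,0,0]]'
python3 - <<'E'
from rig import *
from h import *
s=manip.get_state(); p=eyes.get_image("wrist"); cv2.imwrite("pics/w9.png",p["frame"][:,:,::-1])
go(s,[.494,.016,.064],90.3)
p=eyes.get_image("scene"); cv2.imwrite("pics/s9.png",cv2.resize(p["frame"][100:270,230:470,::-1],None,fx=3,fy=3))
E
```

```text
clock: 21.45
position: [0.488, 0.0169, 0.1229]
ee_rot: [-0.035, 0.703, 0.71, -0.017]
contact_force: [-1.1, 0.4, -0.3]
width: 0.0854
pos [0.488  0.0169 0.1229] t 21.45 heading 90.45 tilt z [-0.0743  0.0249 -0.9969] -> shift mm [-2.4 10.3 58.2] turn 0.15 w 0.0854
```

View pics/w9.png

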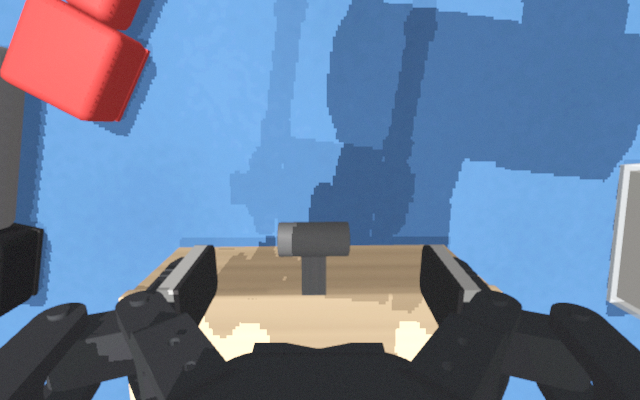

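View pics/s9.png

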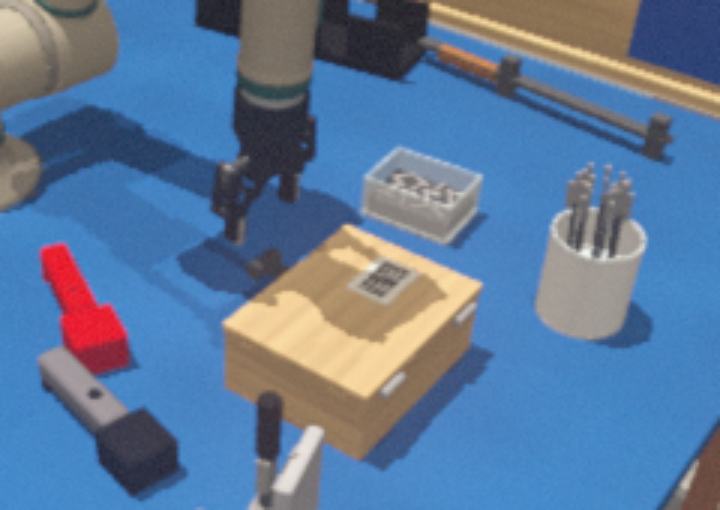

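```bash
python3 - <<'E'
from rig import *
from h import *
s=manip.get_state(); p=eyes.get_image("wrist")
for rc in((239,314),(239,286),(239,349)): print(whit(p,s,rc,.083).round(4))
print([(np.round(r["point"],1),round(r["confidence"],2),whit(p,s,r["point"],.083).round(4)) for r in mark_of(p,"lid_handle")])
print(wproj(p,s,[.495,.0155,.083]))
go(s,[.494,.016,.064],90.3)
E
```

```text
[0.4968 0.0157 0.083 ]
[ 4.968e-01 -4.000e-04  8.300e-02]
[0.4968 0.0359 0.083 ]
[(array([236.6, 312.1]), 0.58, array([0.4954, 0.0146, 0.083 ]))]
[313.74799708 235.99785654]
pos [0.4886 0.0167 0.1233] t 21.55 heading 90.44 tilt z [-0.0731  0.0247 -0.997 ] -> shift mm [-2.3  9.7 58.8] turn 0.14 w 0.0853
```

```bash
python3 -m inch '[[1,-1,4,12,0],[1,-1,4,12,0],[1,0,2,12,0],[1,0,0,12,0],[1,0,0,6,0],[1,0,0,0,0],[1,0,0,0,0]]'
python3 - <<'E'
from rig import *
from h import *
s=manip.get_state(); go(s,[.495,.016,.064],90.3); print(s["contact_force"])
p=eyes.get_image("wrist"); cv2.imwrite("pics/w10.png",p["frame"][:,:,::-1])
E
```

```text
clock: 22.23
position: [0.5013, 0.0152, 0.0719]
ee_rot: [-0.029, 0.704, 0.71, -0.013]
contact_force: [-0.7, -0.4, 0.5]
width: 0.0849
pos [0.5013 0.0152 0.0719] t 22.23 heading 90.45 tilt z [-0.0589  0.023  -0.998 ] -> shift mm [ 0.7 -5.8  8.3] turn 0.15 w 0.0849
[-0.72237354 -0.4164522   0.47945326]
```

View pics/w10.png

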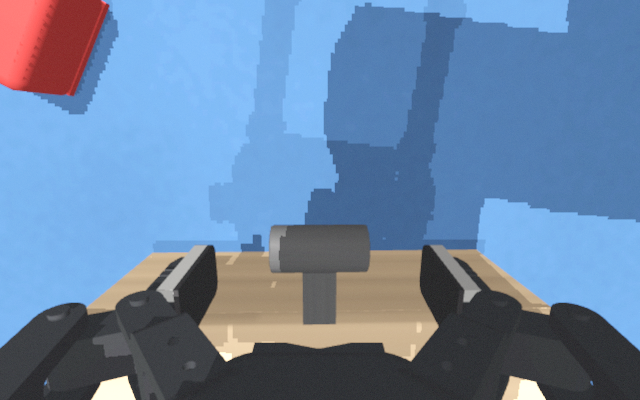

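```bash
python3 -m inch '[[1,0,-3,4,0],[1,0,-2,4,0],[1,0,0,0,0],[1,0,0,0,0]]'
python3 - <<'E'
from rig import *
from h import *
s=manip.get_state(); go(s,[.495,.016,.064],90.3); print(s["contact_force"])
p=eyes.get_image("wrist")
for c in (320,): print(whit(p,s,(248,c),.083))
print(wproj(p,s,[.4965,.016,.083]),[(np.round(r["point"],1),round(r["confidence"],2),whit(p,s,r["point"],.083).round(4)) for r in mark_of(p,"lid_handle")])
cv2.imwrite("pics/w11.png",p["frame"][:,:,::-1])
E
```

```text
clock: 22.62
position: [0.4968, 0.0151, 0.0657]
ee_rot: [-0.027, 0.704, 0.71, -0.011]
contact_force: [-0.5, 0.5, -0.1]
width: 0.0851
pos [0.4968 0.0151 0.0657] t 22.62 heading 90.46 tilt z [-0.0545  0.0224 -0.9983] -> shift mm [ 0.9 -1.7  1.8] turn 0.16 w 0.0851
[-0.52112379  0.53254574 -0.08690996]
[0.4887509  0.01564168 0.083     ]
[320.71323526 266.0249006 ] [(array([265.2, 320.8]), 0.96, array([0.4961, 0.016 , 0.083 ]))]
```

View pics/w11.png

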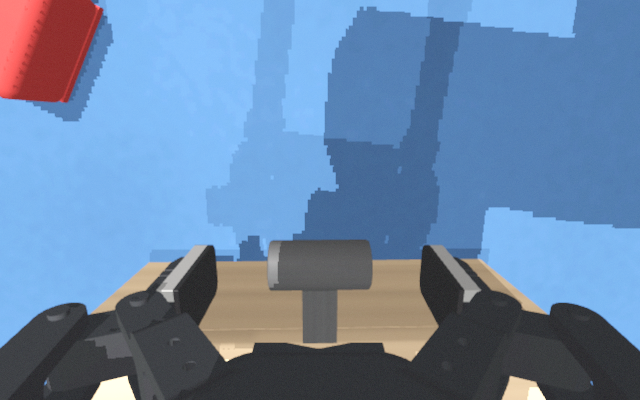

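```bash
python3 -m inch '[[1,0,-1,2,0],[1,0,0,0,0],[-1,0,0,0,0],[-1,0,0,0,0],[-1,0,0,0,0],[-1,0,0,0,0],[-1,0,0,0,0],[-1,0,0,0,0],[-1,0,0,0,0],[-1,0,0,0,0],[-1,0,0,0,0]]' 45
cat >> h.py <<'E'
HX=np.array([.4962,.016,.083]); HG=HX+np.array([.206,0,-.008])  # hinge
def lidstate(s):
    R=tool(s); g=s["position"]-.0187*R[:,2]
    v=g-HG; r=np.hypot(v[0],v[2]); a=np.arctan2(v[2],-v[0])-np.arctan2(.008,.206); return g,r,a
def lidgo(s,deg,dr=0):
    g,r,a=lidstate(s); R=tool(s); th=np.radians(deg)+np.arctan2(.008,.206); rr=r if dr is None else .20616+dr
    t=HG+rr*np.array([-np.cos(th),0,np.sin(th)]); t[1]=g[1]
    print("t",round(s["clock"],2),"grasp",g.round(4),"r",r.round(4),"angle",np.degrees(a).round(2),"tilt",R[:,2].round(3),"F",s["contact_force"].round(1),"M",s["moment"].round(2),"w",s["width"].round(4),"shift to",deg,(R.T@(t-g)*1000).round(1))
E
python3 - <<'E'
from rig import *
from h import *
s=manip.get_state(); lidgo(s,5);lidgo(s,15)
E
```

```text
clock: 23.63
position: [0.4961, 0.0155, 0.0642]
ee_rot: [-0.027, 0.704, 0.71, -0.011]
contact_force: [0.8, -0.2, 0.4]
width: 0.0389Traceback (most recent call last):
  File "<stdin>", line 3, in <module>
  File "h.py", line 63, in lidgo
    print("t",round(s["clock"],2),"grasp",g.round(4),"r",r.round(4),"angle",np.degrees(a).round(2),"tilt",R[:,2].round(3),"F",s["contact_force"].round(1),"M",s["moment"].round(2),"w",s["width"].round(4),"shift to",deg,(R.T@(t-g)*1000).round(1))
                                                                                                                                                                                       ^^^^^^^^^^^^^^^^
AttributeError: 'float' object has no attribute 'round'
```

```bash
sed -i 's/s\["width"\].round(4)/round(s["width"],4)/' h.py
python3 - <<'E'
from rig import *
from h import *
s=manip.get_state(); lidgo(s,5);lidgo(s,10)
E
python3 -m inch '[[-1,0,0,-6,0],[-1,0,0,-6,0],[-1,0,0,-6,0],[-1,0,0,-6,0],[-1,0,0,-6,0],[-1,0,1,-6,0]]'
python3 - <<'E'
from rig import *
from h import *
s=manip.get_state(); lidgo(s,15);lidgo(s,20)
E
```

```text
t 23.63 grasp [0.4971 0.0151 0.0829] r 0.2053 angle -0.02 tilt [-0.054  0.023 -0.998] F [ 0.8 -0.2  0.4] M [-0.07 -0.   -0.03] w 0.0389 shift to 5 [  0.4  -0.4 -18. ]
t 23.63 grasp [0.4971 0.0151 0.0829] r 0.2053 angle -0.02 tilt [-0.054  0.023 -0.998] F [ 0.8 -0.2  0.4] M [-0.07 -0.   -0.03] w 0.0389 shift to 10 [  0.8   1.7 -35.9]
clock: 24.13
position: [0.5013, 0.0156, 0.1018]
ee_rot: [-0.027, 0.704, 0.71, -0.009]
contact_force: [2.0, 2.4, -3.2]
width: 0.0393
t 24.13 grasp [0.5022 0.0151 0.1204] r 0.2051 angle 10.58 tilt [-0.051  0.025 -0.998] F [ 2.   2.4 -3.2] M [-0.02 -0.02 -0.  ] w 0.0393 shift to 15 [  0.4   2.3 -15.7]
t 24.13 grasp [0.5022 0.0151 0.1204] r 0.2051 angle 10.58 tilt [-0.051  0.025 -0.998] F [ 2.   2.4 -3.2] M [-0.02 -0.02 -0.  ] w 0.0393 shift to 20 [  0.8   7.5 -32.9]
```

```bash
python3 -m inch '[[-1,0,2,-10,0],[-1,0,3,-10,0],[-1,0,4,-10,0],[-1,0,4,-9,0],[-1,0,3,-6,0]]'
python3 - <<'E'
from rig import *
from h import *
s=manip.get_state(); lidgo(s,30,-.001);lidgo(s,35,-.001);lidgo(s,40,-.001)
E
```

```text
clock: 24.55
position: [0.5186, 0.0158, 0.1494]
ee_rot: [-0.028, 0.704, 0.71, -0.009]
contact_force: [3.6, 2.9, -6.0]
width: 0.0389
t 24.55 grasp [0.5196 0.0153 0.1681] r 0.205 angle 24.78 tilt [-0.053  0.027 -0.998] F [ 3.6  2.9 -6. ] M [-0.06 -0.13 -0.01] w 0.0389 shift to 30 [  0.4   8.2 -16.8]
t 24.55 grasp [0.5196 0.0153 0.1681] r 0.205 angle 24.78 tilt [-0.053  0.027 -0.998] F [ 3.6  2.9 -6. ] M [-0.06 -0.13 -0.01] w 0.0389 shift to 35 [  0.7  17.6 -32. ]
t 24.55 grasp [0.5196 0.0153 0.1681] r 0.205 angle 24.78 tilt [-0.053  0.027 -0.998] F [ 3.6  2.9 -6. ] M [-0.06 -0.13 -0.01] w 0.0389 shift to 40 [  1.   28.2 -46.4]
```

```bash
python3 -m inch '[[-1,0,4,-9,0],[-1,0,5,-9,0],[-1,0,5,-9,0],[-1,0,6,-9,0],[-1,0,6,-8,0]]'
python3 - <<'E'
from rig import *
from h import *
s=manip.get_state(); lidgo(s,45,-.001);lidgo(s,50,-.001);lidgo(s,55,-.001)
E
```

```text
clock: 24.97
position: [0.5478, 0.0161, 0.1929]
ee_rot: [-0.03, 0.704, 0.709, -0.009]
contact_force: [3.9, 2.0, -8.1]
width: 0.0391
t 24.97 grasp [0.5488 0.0155 0.2116] r 0.2054 angle 39.45 tilt [-0.054  0.029 -0.998] F [ 3.9  2.  -8.1] M [ 0.01 -0.37 -0.04] w 0.0391 shift to 45 [  0.3  13.3 -14.7]
t 24.97 grasp [0.5488 0.0155 0.2116] r 0.2054 angle 39.45 tilt [-0.054  0.029 -0.998] F [ 3.9  2.  -8.1] M [ 0.01 -0.37 -0.04] w 0.0391 shift to 50 [  0.6  26.3 -27. ]
t 24.97 grasp [0.5488 0.0155 0.2116] r 0.2054 angle 39.45 tilt [-0.054  0.029 -0.998] F [ 3.9  2.  -8.1] M [ 0.01 -0.37 -0.04] w 0.0391 shift to 55 [  0.8  40.4 -38.1]
```

```bash
python3 -m inch '[[-1,0,6,-7,0],[-1,0,7,-7,0],[-1,0,7,-7,0],[-1,0,7,-7,0],[-1,0,7,-6,0]]'
python3 - <<'E'
from rig import *
from h import *
s=manip.get_state(); lidgo(s,58,-.001);lidgo(s,60,-.001)
E
```

```text
clock: 25.38
position: [0.5806, 0.0164, 0.2232]
ee_rot: [-0.035, 0.704, 0.709, -0.012]
contact_force: [1.4, 2.0, -6.8]
width: 0.0395
t 25.38 grasp [0.5818 0.0158 0.2418] r 0.2057 angle 51.97 tilt [-0.067  0.031 -0.997] F [ 1.4  2.  -6.8] M [-0.02  0.08 -0.08] w 0.0395 shift to 58 [  0.2  17.7 -12.5]
t 25.38 grasp [0.5818 0.0158 0.2418] r 0.2057 angle 51.97 tilt [-0.067  0.031 -0.997] F [ 1.4  2.  -6.8] M [-0.02  0.08 -0.08] w 0.0395 shift to 60 [  0.3  23.7 -16.3]
```

```bash
python3 -m inch '[[-1,0,6,-5,0],[-1,0,6,-4,0],[-1,0,6,-4,0],[-1,0,3,-2,0],[-1,0,0,0,0],[-1,0,0,0,0],[-1,0,0,0,0]]'
python3 - <<'E'
from rig import *
from h import *
s=manip.get_state(); lidgo(s,60,-.001)
for n in("scene","top","wrist"):
    p=eyes.get_image(n); cv2.imwrite(f"pics/{n}12.png",p["frame"][:,:,::-1])
    if n=="scene": 
        cv2.imwrite("pics/s12.png",cv2.resize(p["frame"][80:300,180:470,::-1],None,fx=2.7,fy=2.7))
        print([(np.round(r["point"],1),r["confidence"]) for r in mark_of(p,"lid_handle")],proj(p,lidstate(s)[0]))
        print([(np.round(r["point"],1),r["confidence"]) for r in mark_of(p,"label")])
        for d in (54,60,66):
            a=np.radians(d); v=np.array([-(.087),.05,.015]); q=HG+[v[0]*np.cos(a)-v[2]*np.sin(a),.05,-v[0]*np.sin(a)+v[2]*np.cos(a)]; print(d,"label pred",proj(p,q))
E
```

```text
clock: 25.97
position: [0.5997, 0.0166, 0.2355]
ee_rot: [-0.04, 0.704, 0.709, -0.017]
contact_force: [0.4, 1.9, -5.0]
width: 0.0391
t 25.97 grasp [0.6012 0.016  0.2541] r 0.2057 angle 58.36 tilt [-0.081  0.032 -0.996] F [ 0.4  1.9 -5. ] M [-0.03  0.21 -0.03] w 0.0391 shift to 60 [ 0.   5.2 -2.8]
[(array([153.2, 347.1]), 0.93)] [[348.33866248 153.86049771]]
[(array([181.7, 373.5]), 0.8)]
54 label pred [[365.38314354 179.42350453]]
60 label pred [[367.41031262 179.28607647]]
66 label pred [[369.59894449 179.46911471]]
```

View pics/s12.png

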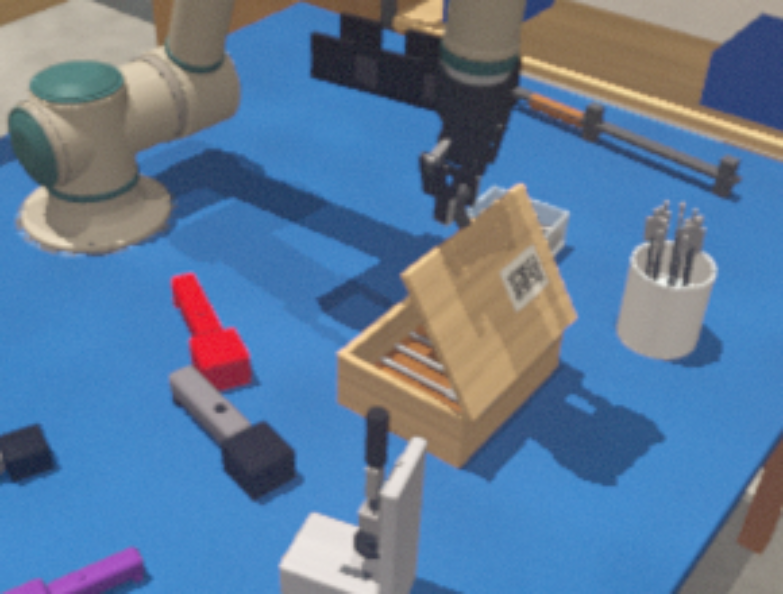

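View pics/wrist12.png

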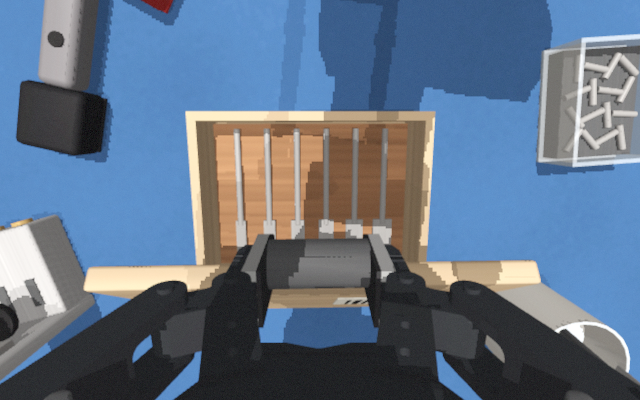

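View pics/top12.png

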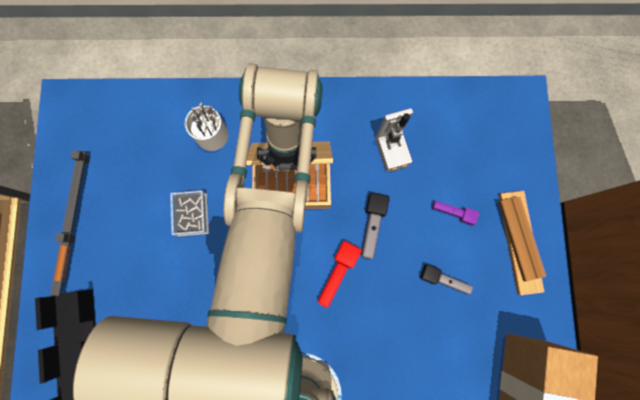

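```bash
python3 - <<'E'
from rig import *
from h import *
s=manip.get_state(); lidgo(s,60,-.001)
p=eyes.get_image("scene")
def P(v,d):
    a=np.radians(d); return HG+[v[0]*np.cos(a)+v[2]*np.sin(a),v[1],-v[0]*np.sin(a)+v[2]*np.cos(a)]
for d in (52,55,58,61,64,67):
    print(d,"label",proj(p,P((-.087,.05,.015),d)).round(1),"corners under L,R",proj(p,P((-.174,.112,.002),d)).round(1),proj(p,P((-.174,-.112,.002),d)).round(1),"top L,R",proj(p,P((-.174,.112,.014),d)).round(1),proj(p,P((-.174,-.112,.014),d)).round(1))
print(np.round([r["point"] for r in mark_of(p,"label")],1),np.round([r["point"] for r in mark_of(p,"lid_handle")],1), proj(p,lidstate(s)[0]))
c=cv2.resize(p["frame"][135:255,300:420,::-1],None,fx=5,fy=5,interpolation=cv2.INTER_CUBIC)
for d,col in((50,(0,0,255)),(59,(0,255,0)),(68,(255,0,0))):
    q=np.array([proj(p,P(v,d))[0] for v in((-.174,.112,.014),(-.174,-.112,.014),(0,-.112,.014),(0,.112,.014))]); cv2.polylines(c,[((q-[300,135]+.5)*5).astype(np.int32)],True,col,1)
cv2.imwrite("pics/lid.png",c)
E
```

```text
t 26.22 grasp [0.6013 0.016  0.2542] r 0.2057 angle 58.4 tilt [-0.08   0.032 -0.996] F [ 0.5  2.  -4.7] M [-0.1   0.21  0.02] w 0.0388 shift to 60 [ 0.   5.1 -2.7]
52 label [[371.4 182.5]] corners under L,R [[366.5 149.8]] [[322.8 182.7]] top L,R [[369.3 148.8]] [[325.7 181.8]]
55 label [[372.7 182.4]] corners under L,R [[368.7 149.1]] [[325.1 182.1]] top L,R [[371.7 148.3]] [[328.1 181.5]]
58 label [[373.9 182.5]] corners under L,R [[371.  148.6]] [[327.4 181.7]] top L,R [[374.1 147.9]] [[330.6 181.3]]
61 label [[375.2 182.6]] corners under L,R [[373.4 148.2]] [[329.8 181.5]] top L,R [[376.6 147.7]] [[333.1 181.2]]
64 label [[376.6 182.8]] corners under L,R [[375.9 147.9]] [[332.4 181.4]] top L,R [[379.2 147.6]] [[335.8 181.3]]
67 label [[377.9 183. ]] corners under L,R [[378.4 147.8]] [[335.  181.5]] top L,R [[381.8 147.7]] [[338.5 181.6]]
[[181.7 374.7]] [[153.5 349.6]] [[348.37520553 153.84856197]]
```

View pics/lid.png

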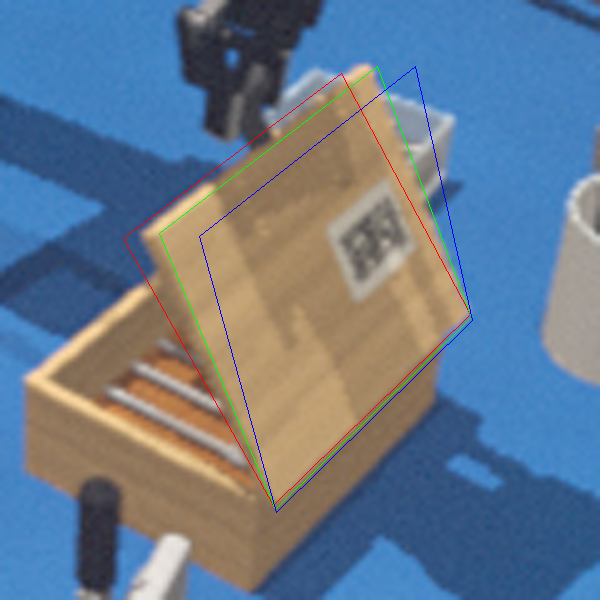

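```bash
python3 -m inch '[[-1,0,3,-2,0],[-1,0,2,-1,0],[-1,0,0,0,0],[-1,0,0,0,0],[-1,0,0,0,0],[-1,0,0,0,0],[-1,0,0,0,0],[-1,0,0,0,0],[-1,0,0,0,0],[-1,0,0,0,0],[-1,0,0,0,0],[-1,0,0,0,0]]'
python3 - <<'E'
from rig import *
from h import *
s=manip.get_state(); lidgo(s,60,-.001)
p=eyes.get_image("top")
r=[r for r in regions_of(p,"scanner") if r["bbox"][0]<380 and r["bbox"][0]+r["bbox"][2]>375]
for x in r: print(x["bbox"],fit([(p,x["mask"].astype(np.float32))],SC,[.475,-.222,-.23]))
for t in("bit_bin","bit_tin"): print(t,[np.round(x["bbox"],1) for x in recognise(p,t)][:1])
s=manip.get_state(); lidgo(s,60,-.001); print(s["qd"].round(3))
E
```

```text
clock: 27.37
position: [0.6052, 0.0167, 0.2386]
ee_rot: [-0.04, 0.704, 0.709, -0.017]
contact_force: [0.6, 2.2, -4.6]
width: 0.0394
t 27.37 grasp [0.6067 0.0161 0.2572] r 0.2057 angle 60.12 tilt [-0.081  0.032 -0.996] F [ 0.6  2.2 -4.6] M [-0.11  0.26 -0.03] w 0.0394 shift to 60 [-0.  -0.1  0.7]
[377.1, 108.1, 37.5, 60.6] (array([ 0.475, -0.222, -0.23 ]), np.float64(1.0))
[362.8, 190.1, 25.5, 69.8] (array([ 0.47659497, -0.22081784, -0.22895592]), np.float64(0.13780593872070312))
bit_bin [array([169.3, 192.4,  39. ,  45.4])]
bit_tin [array([190.3, 102.4,  37.8,  45.8])]
t 27.57 grasp [0.6067 0.0161 0.2572] r 0.2057 angle 60.12 tilt [-0.081  0.032 -0.996] F [ 0.2  2.1 -4.7] M [-0.14  0.26 -0.01] w 0.039 shift to 60 [-0.  -0.1  0.7]
[-0.002 -0.002  0.     0.001  0.001  0.001]
```

Lid is steady at about 60°. The scanner lies flat at (0.477, -0.221), well clear of the case, and the bin and tin have not moved. Handing in.

```bash
python3 -c "
from rig import manip
print(manip.sign_off())"
```

```text
the job is handed in; nothing more can be done
None
```

I scanned the label with the larger grey and black scanner, put it down beside the case and opened the lid. I handed in at about 27.6 s with the gripper still holding the lid at about 60°. The sign-off gave no verdict, so the results below are my own measurements.

- **Scan:** I held the scanner still for about 1.5 s with the window 74 mm above the label. The aim was off by about 2 mm. It was tilted about 5° nose-down (0.09 rad, limit 0.26), because the tool's tilt drifts slightly with each move and the moves cannot correct it.
- **Putting it down:** I lowered the scanner until it rested on the bench, then opened the fingers. Pictures show it flat and let go at about (0.477, -0.221), roughly 8 cm from the case.
- **Lid:** My last reading, from the gripper's position, was 60.1° with the arm still. A lid overlay on the camera image just before the last small move agreed to within about a degree.
- **Grip on the lid:** The fingers are closed on the 40 mm bar (they read 39 mm) at the 45 N grip I set. The wrist carries about 5 N.
- **Bystanders:** The bin and tin appear within about 2 pixels (under 1 cm) of where they started. The jig was not approached.

No check failed. One fit disagreed slightly: the outline match on the put-down scanner was rougher (0.14) than before I moved it (0.07). The tool's tilt while holding the lid was also about 5°.

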